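# Lay castings down into a clamp fixture and lock it

## Robot

A 6-joint arm with a two-finger parallel gripper is mounted at the origin on a cart in front of the work surface, level with it; the furniture and walls round the work are solid. World frame = base frame: x ahead of the robot, y to its left, z up, the work surface at z = 0. Lengths are in m, angles in rad, forces in N, time in s.
With the tool pointing down it reaches from about 0.25 to 0.775 m from the base axis. Payload 4 kg.
Tool frame: the origin (TCP) lies on the centre line of the jaws, within the pads' length; the fingertips stand 17 mm ahead of it and the grasp point (between the pads) lies 2 mm behind it; z points along the fingers, y is the line along which they close (so a half turn about z gives the same grasp; the last joint's range is limited). The gripper opens to 94 mm and grips with 3 to 60 N. Pads are 16 mm wide; open, the fingers measure 119 mm over their backs; the gripper's body (75 mm by 177 mm) begins 78 mm behind the grasp point.
Start: joints at [-0.103, 0.087, 1.371, -0, 1.684, -0.103], TCP at [0.55, -0, 0.223] pointing down, gripper open.
Joint ranges: [-3.1, 3.1], [-0.76, 2.03], [0.27, 2.55], [-1.08, 4.22], [0.17, 2.65], [-2.57, 2.57]. Speed limits (rad/s): [2.79, 2.79, 3.14, 3.14, 3.14, 3.14].

## Interface

Orientations are given as [roll, pitch, yaw] about the fixed x, y, z axes, in that order (R = Rz(yaw) Ry(pitch) Rx(roll)).
In Python, from bench import robot gives the robot as it stands.
- The arm moves only by the tool servo_tool, never from a script. Its argument "plan" is a list of rows, each a list of 7 numbers: the shift along the tool's x, y, z normalised to -1 to 1, where 1 is 0.1 m, then the turn, a rotation vector about the tool's x, y, z normalised to -1 to 1, where 1 is pi/2 rad, then the finger opening in mm, from 0 to 94. In form: [[x, y, z, ax, ay, az, gripper], ...]. A call has 1 to 12 rows; each row is the pose to reach, as a shift and turn from the pose commanded when the call began, along the tool's axes at that moment; what a row does not reach only later rows make up. A row lasts 1/12 s, in which the tool goes at most 41.7 mm and 7.16 degrees, less where a joint would pass 70% of its speed; a pose out of reach is approached as far as the arm can. A call with a number of a shift or a turn outside -1 to 1 is refused whole. A call with a gripper value outside its range is refused whole. The fingers move at their own pace and stop on an object; the grip force is fixed at half the most. Time passes only in rows, so rows that repeat a pose let the fingers close. It gives the time, the measured TCP pose, the force, the opening and the grip force at its end, in the units of the state.
- robot.get_obs(): the state, without advancing time (a new reading comes with each control period).
- robot.snapshot(name): name is "scene" or "side" or "wrist"; returns the picture (480x640x3 uint8, red, green, blue); there is no depth.
- robot.camera_params(name): a dict with "camera_matrix" (3x3 intrinsics, pixels), "rvec" (rotation vector, rad) and "tvec" (3), from world to camera coordinates, as OpenCV has them; the wrist camera has in their place "tool_from_camera" (4x4, takes a point from camera to tool coordinates, whose origin is the TCP and whose axes are the flange's). Camera axes: x right, y down, z forward; pixel columns grow to the right and rows downward; lengths in m; the calibration is good to about 2 mm. The wrist camera is an equidistant fisheye: a pixel r from the principal point sees the ray r / f radians off the axis. A picture is of the moment at which its call begins: read the wrist's pose just before it. camera_params takes no time and is no camera call.
- robot.close_job(): hands the job in; it is judged then, once.
Trained networks look in the newest picture that a camera, given by its name, has taken for a name from the list of things; names that differ only in an ending like _2 or _b are one class to them, and where a whole thing is asked for, a point or a joint stands for the part that bears it (a point fixed in the world has none). Each returns a list of dicts, best first, with "conf" (0 to 1); they miss things now and then, are a little off and sometimes report something else, mostly with a low value. They report only what shows in the picture. A call takes as long as a camera call. They do not tell look-alikes from the thing itself.
- robot.find_in(thing, camera): "extent" ([centre column, centre row, width, height] in pixels, round what is visible of it).
The state is a dict: "time": time; "joint_positions": joint angles; "qvel": joint speeds; "joint_torque": joint torques, N m; "tool_pos": TCP position; "ee_rot": TCP orientation; "wrist_force": force on the tool from outside, world axes, zero at the start; "wrist_torque": the same for the moment, N m; "width": finger opening in m; "finger_force": force on a finger pad.
Only numpy, scipy, OpenCV 4.12 (cv2) and the standard library are available. Lean on these libraries where they do the work, as an engineer would, in place of code of your own. Each camera call takes 0.05 s, during which the arm holds its last target. There are 200 camera calls.

## Task

Get the fixture ready by turning its black knob back past its click so that the retaining bar draws clear, and move the brush off the fixture to lie flat on the bench clear of it. Topple each standing casting by pushing it high on its boss side so that it falls onto its flat back - do not lift one that is still standing - and lay every casting, boss up, flat on the floor of a bay of its own, lengthwise between the low rails. When all that are there are loaded, turn the knob clockwise past its click so that the bar locks over their ends; leave the tape measure and the white carton where they are.

Things in the scene. Friction and masses are not known exactly. Their poses are not given: they have to be found in the camera images.
- fixture: fixed steel loading fixture: base plate with own x from -140 to +95 mm, y +-135 mm, top 8 mm up. Origin on the bench under the middle bay, z up. Three bays side by side, centres at y = +84, 0, -84 mm, x = 0. The knob stands at x = -108, y = 0. Along the far (+x) end runs the retaining bar on two posts, underside 53 and top 63 mm up
- bay_1 (a point): centre of the floor of the bay at fixture y = +84 mm, 8 mm above the bench; axes as the fixture's. Each bay floor is 124 mm long (x) and 56 mm wide (y), bounded by rails (28 mm wide between bays) and end stops 6 mm high, their tops 14 mm above the bench
- bay_2 (a point): the same point of the middle bay
- bay_3 (a point): the same point of the bay at fixture y = -84 mm
- clamp_knob (a joint): knob angle in rad, growing clockwise seen from above: 0 = released (bar clear), 1.1 = locked (bar over the bays); starts locked. A detent with its hump at 0.55 holds it in either place; about 0.1 N m turns it over the hump, then it snaps on by itself. Stops at -0.08 and 1.18
- knob_grip (a point): on the knob's axis 67 mm above the bench. The knob is an upright bar grip 46 mm long (own x), 14 mm thick (own y), from 48 to 80 mm above the bench, on a disc 42 mm across; pinch it from above across its 14 mm. These axes turn with the knob; x lies along the fixture's x when the knob reads 0
- retaining_bar (a joint): travel of the bar in m, driven by the knob: 0 = drawn clear, 0.016 = forward over the ends of the bays. It must be clear for loading
- bar_edge (a point): middle of the lower near edge of the retaining bar, at fixture x = 62 mm when drawn clear and 46 mm when locked
- brush: dusting brush with a flat wooden handle, 175 mm long (own y), 29 mm wide, 11 mm thick, 30 g; starts lying across the fixture's rails, its underside 14 mm above the bench. Origin in the middle of its underside, z up; the handle, 22 mm wide, runs from y = -38 to +88 mm, the bristles are at -y. Pinch the handle across own x
- casting_1: plain aluminium casting 110 mm long (own z), 44 mm wide (own y), 40 mm thick (own x), 0.25 to 0.5 kg; starts standing on end, z up; origin at the centre of that end. A round boss 30 mm across, 5 mm proud, is in the middle of the face at x = -20 mm; the flat back is at x = +20 mm. On its back, own x points straight down, boss up, 40 mm high. May be absent
- casting_2: plain aluminium casting 110 mm long (own z), 44 mm wide (own y), 40 mm thick (own x), 0.25 to 0.5 kg; starts standing on end, z up; origin at the centre of that end. A round boss 30 mm across, 5 mm proud, is in the middle of the face at x = -20 mm; the flat back is at x = +20 mm. On its back, own x points straight down, boss up, 40 mm high. May be absent
- casting_3: plain aluminium casting 110 mm long (own z), 44 mm wide (own y), 40 mm thick (own x), 0.25 to 0.5 kg; starts standing on end, z up; origin at the centre of that end. A round boss 30 mm across, 5 mm proud, is in the middle of the face at x = -20 mm; the flat back is at x = +20 mm. On its back, own x points straight down, boss up, 40 mm high. May be absent
- casting_1_mid (a point): middle of that casting, 55 mm along own z from its origin; axes as the casting's. Pushed level on the boss face 85 to 110 mm up, towards own +x, the standing casting topples about the lower edge of its back once leaned some 20 degrees, hardly sliding; its middle then lies about 75 mm further on
- casting_2_mid (a point): middle of that casting, 55 mm along own z from its origin; axes as the casting's. Pushed level on the boss face 85 to 110 mm up, towards own +x, the standing casting topples about the lower edge of its back once leaned some 20 degrees, hardly sliding; its middle then lies about 75 mm further on
- casting_3_mid (a point): middle of that casting, 55 mm along own z from its origin; axes as the casting's. Pushed level on the boss face 85 to 110 mm up, towards own +x, the standing casting topples about the lower edge of its back once leaned some 20 degrees, hardly sliding; its middle then lies about 75 mm further on
- tape_measure: tape measure, 34 x 70 x 60 mm high, a bystander near the front edge on the right; origin at its foot
- white_carton: small white carton, 43 x 52 x 72 mm high, a bystander near the front edge on the left; origin at its foot
There are look-alikes about, which are no part of the job. Leave any orange, pink or turquoise look-alike of the casting_3 alone.

How it is judged:
By the outcome, as a careful person would: the job done as asked, in the order asked, and still so for the second after the job is handed in, with the robot touching nothing.
Of casting_1, casting_2, casting_3 only 2 to 3 are there at a start; the rules pass over those that are not, and their reading is None.
At some moment in a run one of brush may be knocked a few centimetres aside while the robot is not near it.
Once in a run the grip may slacken for a moment while it holds something.
It also fails if it takes over 208 s, if anything falls off the work surface, if the arm or the gripper's body presses on something with over 40 N, if the wrist force passes 120 N, or if a joint passes its speed limit or range.

## Working session

There is one attempt and no reset: what is moved stays moved. The work goes in short steps, Python scripts to look and compute and a tool call to move; the robot and the scene stay as the last step left them, time stands still between calls to the robot, and variables do not carry over. Pictures are saved under pics/ and viewed, at most 14 in all, crops included, and the job is handed in when it is done.

Besides the shell and the picture viewer there is one more tool, called after "Emit:" as name(argument=value, ...) on one line, values as JSON. servo_tool: Moves the arm, as the interface text tells. Scaled input: -1 to 1 covers 0.1 m each way for a shift and pi/2 rad each way for a turn. Its arguments: {"type":"object","properties":{"plan":{"type":"array","items":{"type":"array","items":{"type":"number"}}}},"required":["plan"]}

```bash
ls; mkdir -p pics; python3 - <<'E'
from bench import robot
import cv2,numpy as np
print(robot.get_obs())
for n in("scene","side"):
    im=robot.snapshot(n); cv2.imwrite(f"pics/{n}0.png",im[:,:,::-1]); np.save(f"pics/{n}0.npy",im)
    p=robot.camera_params(n); print(n,p)
    for t in("casting_1","brush","clamp_knob","fixture","tape_measure","white_carton","retaining_bar"):
        print(t,[(np.round(d["extent"]).tolist(),round(d["conf"],2)) for d in robot.find_in(t,n)])
print(robot.camera_params("wrist"))
E
```

```text
pics
{'time': 0.0, 'joint_positions': array([-1.03079749e-01,  8.79750579e-02,  1.37222288e+00,  2.09541742e-05,
        1.68355797e+00, -1.03078403e-01]), 'qvel': array([-0.00210255,  0.00095252,  0.00145807, -0.00090575,  0.0023955 ,
       -0.00258785]), 'joint_torque': array([ 1.28542815e-03, -3.40182602e+01, -3.02423716e+01,  7.18220207e-02,
        3.29729996e-02, -1.13141955e-04]), 'tool_pos': array([5.49512431e-01, 6.39399893e-05, 2.21309062e-01]), 'ee_rot': array([-3.13944302e+00, -2.43306131e-04,  1.57079705e+00]), 'wrist_force': array([-0.34210984,  0.5293463 ,  0.78104448]), 'wrist_torque': array([-0.00200069,  0.02045645, -0.00417051]), 'finger_force': 0.0, 'width': 0.0940170277030603}
scene {'camera_matrix': array([[617.76248564,   0.        , 321.9966557 ],
       [  0.        , 617.76248564, 231.22810749],
       [  0.        ,   0.        ,   1.        ]]), 'rvec': array([ 0.86731559, -2.33696377,  1.33023227]), 'tvec': array([0.37942479, 0.21642798, 1.13963962])}
casting_1 [([403.0, 238.0, 25.0, 58.0], 0.96), ([353.0, 251.0, 26.0, 52.0], 0.95), ([274.0, 275.0, 30.0,
[... 1054 characters left out ...]
]
fixture [([370.0, 333.0, 138.0, 133.0], 0.91)]
tape_measure [([255.0, 375.0, 34.0, 42.0], 0.62)]
white_carton [([267.0, 199.0, 19.0, 27.0], 0.93)]
retaining_bar []
{'camera_matrix': array([[371.64829954,   0.        , 318.50907331],
       [  0.        , 371.64829954, 236.76266319],
       [  0.        ,   0.        ,   1.        ]]), 'tool_from_camera': array([[-7.50684723e-04, -9.70822762e-01, -2.39797000e-01,
         6.84192007e-02],
       [ 9.99999709e-01, -6.96558729e-04, -3.10468586e-04,
         4.84666577e-06],
       [ 1.34377276e-04, -2.39797164e-01,  9.70823002e-01,
        -1.62075243e-01],
       [ 0.00000000e+00,  0.00000000e+00,  0.00000000e+00,
         1.00000000e+00]])}
```

```bash
python3 - <<'E'
import cv2
a=cv2.imread("pics/scene0.png")[130:370,210:510]; b=cv2.imread("pics/side0.png")[165:420,210:460]
cv2.imwrite("pics/a.png",cv2.resize(a,None,fx=2.5,fy=2.5,interpolation=cv2.INTER_CUBIC))
cv2.imwrite("pics/b.png",cv2.resize(b,None,fx=2.3,fy=2.3,interpolation=cv2.INTER_CUBIC))
E
```

```text
(no output)
```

View pics/a.png

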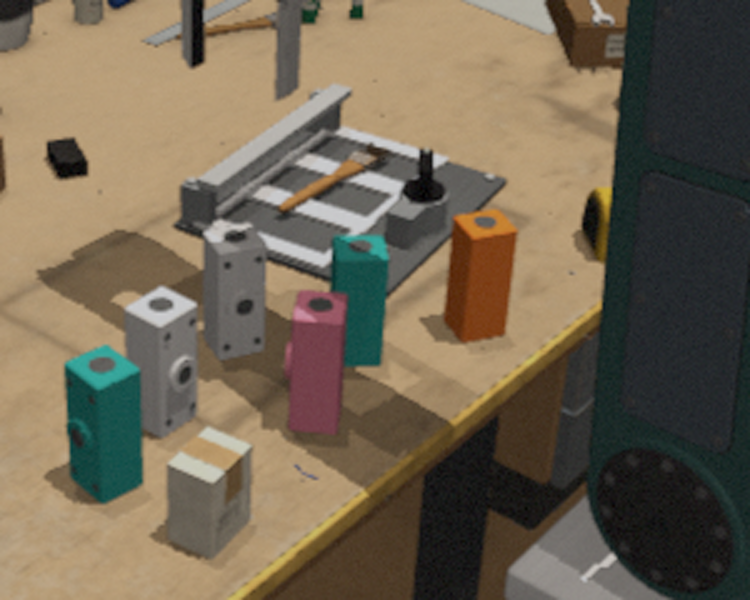

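View pics/b.png

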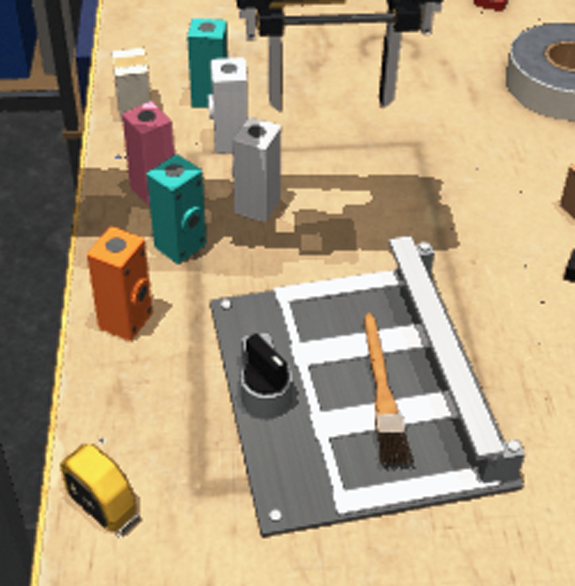

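The scene shows two grey castings (scene full-frame about 274,275 and 304,249; side 310,210 and 321,239). The look-alikes, two turquoise, one pink and one orange, are to be left alone. The brush lies across the rails, with the knob near (380,205) in scene.

```bash
cat > h.py <<'E'
from bench import robot
import cv2,numpy as np
from scipy.spatial.transform import Rotation as R
def ray(px,cam,pose=None):
    p=robot.camera_params(cam); K=p["camera_matrix"]
    d=np.array([(px[0]-K[0,2])/K[0,0],(px[1]-K[1,2])/K[1,1],1])
    if cam!="wrist":
        M=cv2.Rodrigues(p["rvec"])[0]; return -M.T@p["tvec"],M.T@d
    r=np.hypot(*d[:2]); d=np.r_[d[:2]/max(r,1e-9)*np.sin(r),np.cos(r)]
    T=p["tool_from_camera"]; o=pose or robot.get_obs(); Q=R.from_euler("xyz",o["ee_rot"]).as_matrix()
    return Q@T[:3,3]+o["tool_pos"],Q@T[:3,:3]@d
def onz(px,cam,z,pose=None):
    c,d=ray(px,cam,pose); return c+d*(z-c[2])/d[2]
def proj(P,cam):
    p=robot.camera_params(cam); P=np.atleast_2d(np.array(P,float))
    if cam!="wrist": return cv2.projectPoints(P,p["rvec"],p["tvec"],p["camera_matrix"],None)[0][:,0]
    T=p["tool_from_camera"]; o=robot.get_obs(); Q=R.from_euler("xyz",o["ee_rot"]).as_matrix()
    X=((P-o["tool_pos"])@Q-T[:3,3])@T[:3,:3]; s=np.hypot(X[:,0],X[:,1]); th=np.arctan2(s,X[:,2]); K=p["camera_matrix"]
    return X[:,:2]/s[:,None]*th[:,None]*K[0,0]+K[:2,2]
E
python3 - <<'E'
from h import *
A=lambda u,v:(u/2.5+210,v/2.5+130)
B=lambda u,v:(u/2.3+210,v/2.3+165)
f=[]
for fx,fy,px,c in[(-.14,.135,B(210,300),"side"),(-.14,-.135,B(262,535),"side"),(.095,-.135,B(522,488),"side"),(.095,.135,A(175,225),"scene"),(-.14,-.135,A(505,183),"scene")]:
    w=onz(px,c,.008); f.append((fx,fy,*w[:2])); print(fx,fy,w.round(3))
f=np.array(f); P=f[:,0]+1j*f[:,1]; W=f[:,2]+1j*f[:,3]
r=((W-W.mean())*np.conj(P-P.mean())).sum(); yaw=np.angle(r); t=W.mean()-np.exp(1j*yaw)*P.mean(); print("fixture",t,yaw, abs(W-t-np.exp(1j*yaw)*P))
for n,a,b in[("L",A(160,305),B(230,68)),("R",A(235,237),B(257,131)),("tealR",A(360,247),B(174,170)),("tealL",A(103,366),B(207,27)),("pink",A(320,305),B(147,117)),("or",A(485,223),B(116,245))]:
    print(n,onz(a,"scene",.11).round(3),onz(b,"side",.11).round(3))
print("carton",onz(A(210,450),"scene",.072),"tape",onz(B(95,470),"side",.06))
print("brush",onz(B(370,318),"side",.02),onz(B(397,468),"side",.02))
a=cv2.imread("pics/scene0.png")[190:335,225:360]
cv2.imwrite("pics/c.png",cv2.resize(a,None,fx=4,fy=4,interpolation=cv2.INTER_CUBIC))
E
```

```text
-0.14 0.135 [ 0.427 -0.067  0.008]
-0.14 -0.135 [ 0.466 -0.333  0.008]
0.095 -0.135 [ 0.695 -0.3    0.008]
0.095 0.135 [ 0.65  -0.026  0.008]
-0.14 -0.135 [ 0.458 -0.318  0.008]
fixture (0.5810635253476917-0.17551819103012248j) 0.144325274096837 [0.0061182  0.00592836 0.00484036 0.00568642 0.0119658 ]
L [0.454 0.198 0.11 ] [0.458 0.196 0.11 ]
R [0.479 0.082 0.11 ] [0.483 0.08  0.11 ]
tealR [0.392 0.024 0.11 ] [0.395 0.021 0.11 ]
tealL [0.428 0.285 0.11 ] [0.433 0.282 0.11 ]
pink [0.362 0.115 0.11 ] [0.365 0.111 0.11 ]
or [ 0.337 -0.079  0.11 ] [ 0.341 -0.084  0.11 ]
carton [0.33687097 0.26966429 0.072     ] tape [ 0.32937492 -0.29675118  0.06      ]
brush [ 0.58581462 -0.110049    0.02      ] [ 0.58721042 -0.28228607  0.02      ]
```

View pics/c.png

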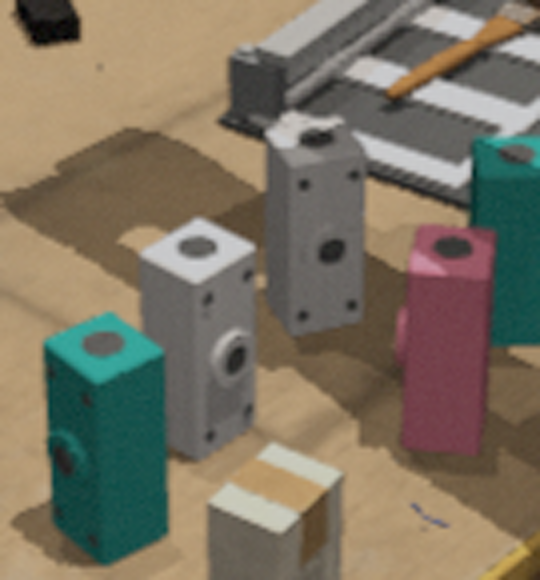

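```bash
python3 - <<'E'
from h import *
print(ray((320,240),"scene")[0])
im=robot.snapshot("wrist"); cv2.imwrite("pics/w0.png",im[:,:,::-1])
for t in("casting_1","brush","clamp_knob","fixture","retaining_bar"):
    print(t,[(np.round(d["extent"]).tolist(),round(d["conf"],2)) for d in robot.find_in(t,"wrist")])
E
```

```text
[-0.247918    0.91716108  0.76611679]
casting_1 [([151.0, 207.0, 93.0, 76.0], 0.96), ([239.0, 140.0, 84.0, 71.0], 0.89), ([124.0, 295.0, 74.0, 58.0], 0.8), ([213.0, 26.0, 74.0, 48.0], 0.77), ([121.0, 107.0, 98.0, 67.0], 0.77)]
brush [([348.0, 364.0, 18.0, 105.0], 0.57)]
clamp_knob [([253.0, 400.0, 46.0, 45.0], 0.81), ([325.0, 337.0, 209.0, 186.0], 0.59)]
fixture [([322.0, 334.0, 210.0, 184.0], 0.74), ([253.0, 401.0, 42.0, 41.0], 0.17)]
retaining_bar [([401.0, 342.0, 28.0, 153.0], 0.96)]
```

View pics/w0.png

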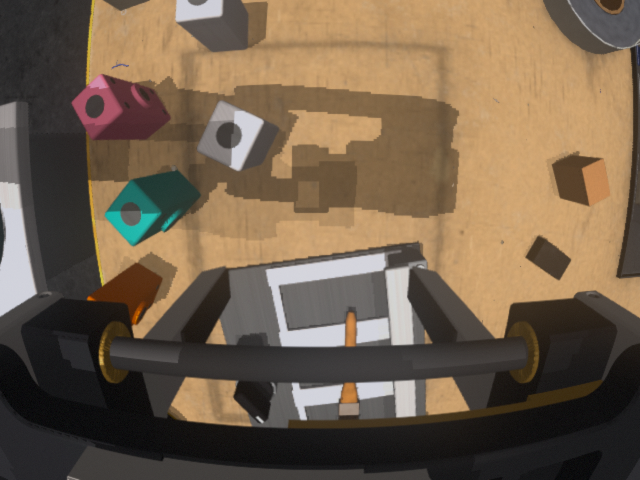

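Wrist view: the near grey casting's top is at about (235,135), the second at (210,10), and the knob at (253,400). I'll shift over the fixture and refine its pose.

Emit:
servo_tool(plan=[[-0.5,-0.1,-0.3,0,0,0,94],[-0.9,-0.2,-0.6,0,0,0,94],[-0.9,-0.2,-0.6,0,0,0,94],[-0.9,-0.2,-0.6,0,0,0,94],[-0.9,-0.2,-0.6,0,0,0,94]])

```text
time: 1.52
tool_pos: [0.5303, -0.0908, 0.2836]
ee_rot: [3.139, 0.0, 1.569]
wrist_force: [-0.2, 0.5, -0.2]
width: 0.0939
finger_force: 0.0
```

```bash
python3 - <<'E'
from h import *
o=robot.get_obs(); print(o["tool_pos"],o["ee_rot"],o["time"])
im=robot.snapshot("wrist"); 
for t in("clamp_knob","brush","retaining_bar"):
    print(t,[(np.round(d["extent"]).tolist(),round(d["conf"],2)) for d in robot.find_in(t,"wrist")])
# model overlay from estimate
yaw=.144; t=np.array([.581,-.1755])
def F(x,y,z): 
    c,s=np.cos(yaw),np.sin(yaw); return [t[0]+c*x-s*y,t[1]+s*x+c*y,z]
im=im[:,:,::-1].copy()
for p in proj([F(a,b,.008) for a in(-.14,.095) for b in(-.135,.135)]+[F(a,b,.014) for a in(-.062,) for b in(-.112,-.056,-.028,.028,.056,.112)]+[F(-.108,0,.08)],"wrist"):
    print(p.round()); cv2.drawMarker(im,tuple(int(v) for v in p),(0,0,255),0,8)
cv2.imwrite("pics/w1.png",im)
E
```

```text
[ 0.53034339 -0.09077602  0.28360368] [3.13889161e+00 5.47509585e-05 1.56865159e+00] 1.5167
clamp_knob [([272.0, 302.0, 42.0, 47.0], 0.61), ([413.0, 255.0, 33.0, 176.0], 0.39)]
brush [([364.0, 283.0, 22.0, 125.0], 0.82), ([272.0, 304.0, 34.0, 42.0], 0.29)]
retaining_bar [([412.0, 254.0, 30.0, 174.0], 0.78)]
[271. 376.]
[230. 183.]
[436. 353.]
[425. 156.]
[323. 359.]
[317. 323.]
[314. 303.]
[307. 261.]
[304. 239.]
[297. 193.]
[267. 310.]
```

View pics/w1.png

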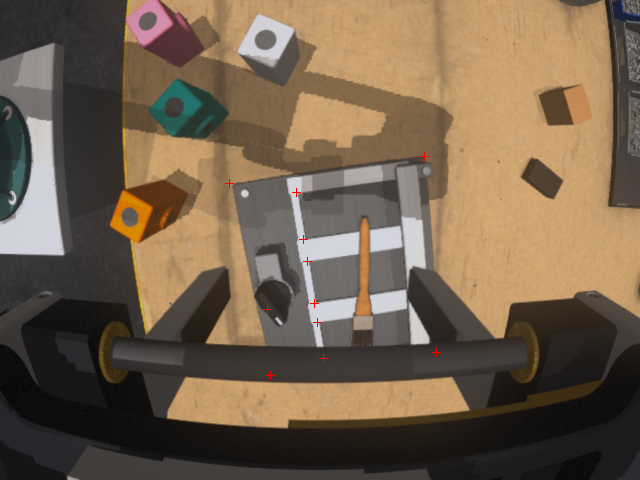

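Emit:
servo_tool(plan=[[-0.4,-0.2,0.2,0,0,-0.08,40],[-0.7,-0.4,0.5,0,0,-0.16,40],[-1,-0.52,0.9,0,0,-0.24,40],[-1,-0.52,1,0,0,-0.32,40],[-1,-0.52,1,0,0,-0.39,40],[-1,-0.52,1,0,0,-0.39,40],[-1,-0.52,1,0,0,-0.39,40]])

```text
time: 2.3
tool_pos: [0.4781, -0.1891, 0.1818]
ee_rot: [-3.141, -0.001, 2.181]
wrist_force: [0.7, -0.3, 0.0]
width: 0.051
finger_force: 0.0
```

```bash
python3 - <<'E'
from h import *
o=robot.get_obs(); print(o["tool_pos"],o["ee_rot"])
im=robot.snapshot("wrist"); 
print([(np.round(d["extent"]).tolist(),round(d["conf"],2)) for d in robot.find_in("clamp_knob","wrist")])
print(proj([[.478,-.191,.08],[.478,-.191,.048],[*o["tool_pos"][:2],.08]],"wrist"))
cv2.imwrite("pics/w2.png",im[:,:,::-1])
E
```

```text
[ 0.47810124 -0.1891265   0.18181141] [-3.14142853e+00 -1.30734119e-03  2.18131997e+00]
[([316.0, 243.0, 59.0, 69.0], 0.84)]
[[316.74343298 241.4830988 ]
 [316.87249867 231.60663878]
 [318.31106106 239.54625925]]
```

View pics/w2.png

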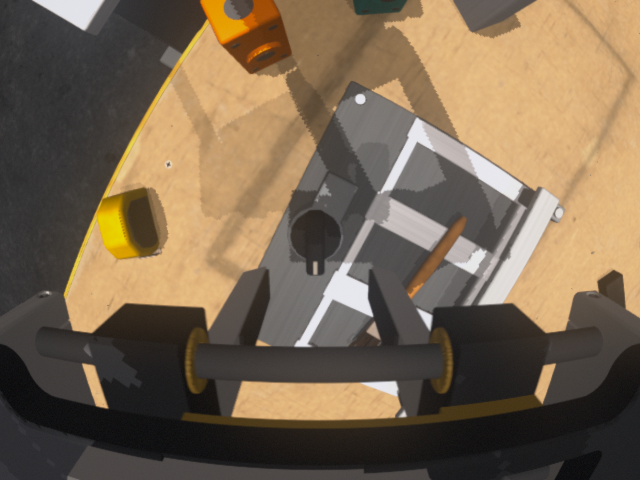

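Emit:
servo_tool(plan=[[-0.02,0,0.35,0,0,0,40],[-0.02,0,0.7,0,0,0,40],[-0.02,0,1,0,0,0,40],[-0.02,0,1,0,0,0,40]])

```text
time: 2.73
tool_pos: [0.4761, -0.189, 0.0769]
ee_rot: [-3.137, -0.01, 2.183]
wrist_force: [-1.2, 1.2, -1.0]
width: 0.0398
finger_force: 0.0
```

Emit:
servo_tool(plan=[[0,0,0.06,0,0,0,40],[0,0,0.12,0,0,0,40],[0,0,0.12,0,0,0,0],[0,0,0.12,0,0,0,0],[0,0,0.12,0,0,0,0],[0,0,0.12,0,0,0,0],[0,0,0.12,0,0,0,0]])

```text
time: 3.32
tool_pos: [0.478, -0.1936, 0.0721]
ee_rot: [-3.137, 0.002, 2.183]
wrist_force: [-6.3, -3.9, 5.4]
width: 0.0137
finger_force: 30.0
```

Emit:
servo_tool(plan=[[0,0,0,0,0,-0.06,0],[0,0,0,0,0,-0.12,0],[0,0,0,0,0,-0.18,0],[0,0,0,0,0,-0.24,0],[0,0,0,0,0,-0.3,0],[0,0,0,0,0,-0.36,0],[0,0,0,0,0,-0.42,0],[0,0,0,0,0,-0.48,0],[0,0,0,0,0,-0.54,0],[0,0,0,0,0,-0.6,0],[0,0,0,0,0,-0.66,0],[0,0,0,0,0,-0.7,0]])

```text
time: 4.32
tool_pos: [0.4781, -0.1933, 0.0721]
ee_rot: [-3.139, -0.002, -2.997]
wrist_force: [-6.1, -2.0, 5.1]
width: 0.0139
finger_force: 30.0
```

Emit:
servo_tool(plan=[[0,0,0,0,0,0,0],[0,0,0,0,0,0,40],[0,0,0,0,0,0,40],[0,0,-0.3,0,0,0,40],[0,0,-0.7,0,0,0,40],[0,0,-1,0,0,0,40],[0,0,-1,0,0,0,40]])

```text
time: 4.9
tool_pos: [0.4829, -0.1933, 0.1787]
ee_rot: [-3.133, 0.012, -3.0]
wrist_force: [1.1, -0.4, 1.2]
width: 0.0402
finger_force: 0.0
```

```bash
python3 - <<'E'
from h import *
o=robot.get_obs(); print(o["tool_pos"],o["ee_rot"],o["joint_positions"])
im=robot.snapshot("wrist"); 
for t in("brush","clamp_knob","retaining_bar"): print([(np.round(d["extent"]).tolist(),round(d["conf"],2)) for d in robot.find_in(t,"wrist")])
cv2.imwrite("pics/w3.png",im[:,:,::-1])
E
```

```text
[ 0.48291292 -0.1932696   0.17869471] [-3.13334258  0.0122432  -3.00001192] [-4.90091518e-01  2.25840047e-02  1.52523856e+00  5.71066472e-04
  1.57901779e+00 -2.20240917e+00]
[([296.0, 323.0, 140.0, 34.0], 0.78)]
[([322.0, 229.0, 55.0, 65.0], 0.83)]
[([318.0, 407.0, 135.0, 25.0], 0.85)]
```

View pics/w3.png

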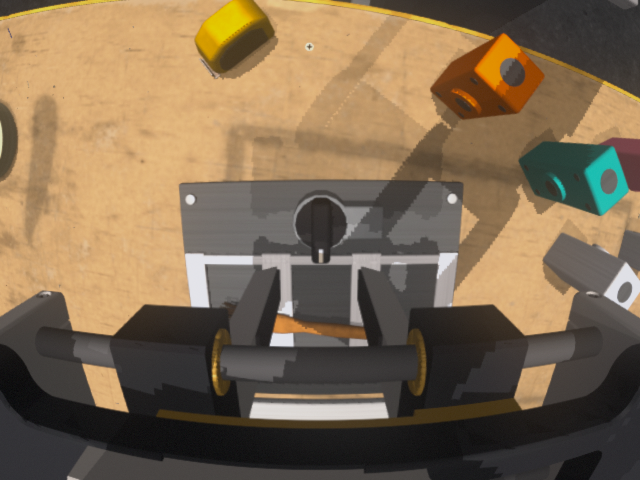

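Knob now lies along the fixture x axis (w3 at 322,230) and the bar is drawn. Next, the brush.

```bash
python3 - <<'E'
from h import *
p={"tool_pos":np.array([.53034,-.09078,.2836]),"ee_rot":[3.1389,0,1.56865]}
for q in[(364,218),(363,318),(363,345)]: print(onz(q,"wrist",.025,p).round(4))
o=robot.get_obs()
for q in[(272,321),(300,326),(364,331)]: print(onz(q,"wrist",.025).round(4))
b=[d for c in("side",) for d in [robot.snapshot(c)] and robot.find_in("brush",c)]; print(b)
E
```

```text
[ 0.5829 -0.1031  0.025 ]
[ 0.5859 -0.231   0.025 ]
[ 0.5877 -0.2709  0.025 ]
[ 0.5698 -0.2222  0.025 ]
[ 0.571 -0.196  0.025]
[ 0.5683 -0.1363  0.025 ]
[{'extent': [379.6, 334.4, 18.8, 65.4], 'conf': 0.95}]
```

Emit:
servo_tool(plan=[[-0.3,0,0,0,0,0.075,60],[-0.6,0,0,0,0,0.15,60],[-1,0,0,0,0,0.225,60],[-1,0,0,0,0,0.3,60],[-1,0,0,0,0,0.375,60],[-1,0,0,0,0,0.45,60],[-1,0,0,0,0,0.525,60],[-1,0,0,0,0,0.6,60],[-1,0,0,0,0,0.675,60],[-1,0,0,0,0,0.75,60],[-1,0,0,0,0,0.825,60],[-1,0,0,0,0,0.9,60]])

```text
time: 6.2
tool_pos: [0.5774, -0.1772, 0.1684]
ee_rot: [-3.139, -0.002, 1.863]
wrist_force: [-0.1, -0.2, 0.2]
width: 0.0598
finger_force: 0.0
```

Emit:
servo_tool(plan=[[0,0,0.3,0,0,0.06,60],[0,0,0.6,0,0,0.12,60],[0,0,0.6,0,0,0.17,60],[0,0,0.6,0,0,0.17,60],[0,0,0.6,0,0,0.17,60]])

```text
time: 6.62
tool_pos: [0.5777, -0.1773, 0.1091]
ee_rot: [-3.139, -0.001, 1.604]
wrist_force: [-0.6, -0.7, -0.4]
width: 0.0599
finger_force: 0.0
```

```bash
python3 - <<'E'
from h import *
o=robot.get_obs(); print(o["tool_pos"],o["ee_rot"])
im=robot.snapshot("wrist"); print([(np.round(d["extent"]).tolist(),round(d["conf"],2)) for d in robot.find_in("brush","wrist")])
m=cv2.inRange(cv2.cvtColor(im,cv2.COLOR_RGB2HSV),(8,120,80),(18,255,255)); 
n,l,s,c=cv2.connectedComponentsWithStats(m)
for i in range(1,n):
    if s[i,4]>150: print(s[i],c[i].round(),onz(c[i],"wrist",.025).round(4))
for q in [(300,200),(320,300)]: print(q,onz(q,"wrist",.025).round(3))
cv2.imwrite("pics/w4.png",im[:,:,::-1])
E
```

```text
[ 0.57765443 -0.17728999  0.10908178] [-3.13946632e+00 -1.10034160e-03  1.60424815e+00]
[([330.0, 246.0, 35.0, 201.0], 0.91)]
[ 598    0   42   39 1276] [621.  17.] [0.8385 0.0373 0.025 ]
[   0   84   74   81 4039] [ 31. 126.] [ 0.3382 -0.084   0.025 ]
[ 316  142   28  174 3100] [331. 236.] [ 0.5872 -0.1699  0.025 ]
[450 327  19  21 187] [458. 336.] [ 0.6927 -0.2484  0.025 ]
[ 211  414  240   14 1597] [333. 422.] [ 0.596  -0.3355  0.025 ]
(300, 200) [ 0.565 -0.146  0.025]
(320, 300) [ 0.581 -0.218  0.025]
```

View pics/w4.png

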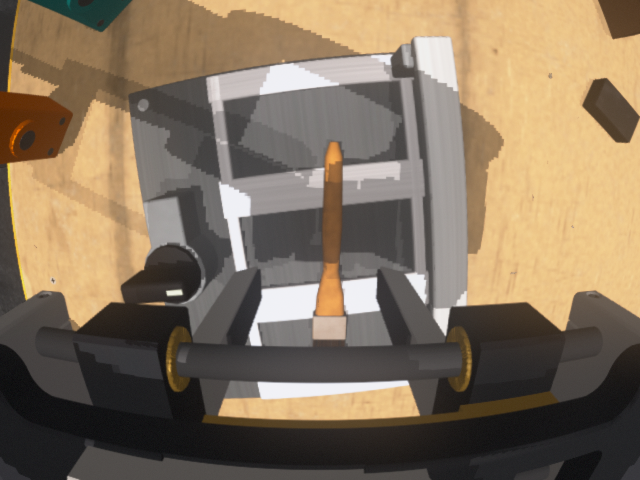

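Emit:
servo_tool(plan=[[0,0.09,0.3,0,0,0,60],[0,0.09,0.6,0,0,0,60],[0,0.09,0.77,0,0,0,60],[0,0.09,0.77,0,0,0,60],[0,0.09,0.77,0,0,0,60],[0,0.09,0.77,0,0,0,0],[0,0.09,0.77,0,0,0,0],[0,0.09,0.77,0,0,0,0],[0,0.09,0.77,0,0,0,0],[0,0.09,0.77,0,0,0,0],[0,0.09,0.77,0,0,0,0]])

```text
time: 7.63
tool_pos: [0.5874, -0.1774, 0.0341]
ee_rot: [3.141, 0.0, 1.602]
wrist_force: [0.2, -0.1, -1.4]
width: 0.0234
finger_force: 0.0
```

Emit:
servo_tool(plan=[[0,0,-0.2,0,0,0,0],[0,0,-0.5,0,0,0,0],[0,0,-0.8,0,0,0,0],[0,0,-1,0,0,0,0],[0,0,-1,0,0,0,0]])

```text
time: 8.05
tool_pos: [0.5901, -0.1784, 0.1401]
ee_rot: [3.131, 0.005, 1.602]
wrist_force: [0.8, -0.3, 0.1]
width: 0.0004
finger_force: 0.0
```

Emit:
servo_tool(plan=[[0,0,0.1,0,0,0,60],[0,0,0.3,0,0,0,60],[0,0,0.3,0,0,0,60],[0,0,0.3,0,0,0,60],[0,0,0.3,0,0,0,60],[0,0,0.3,0,0,0,60]])

```text
time: 8.55
tool_pos: [0.5871, -0.1773, 0.1033]
ee_rot: [-3.141, -0.0, 1.602]
wrist_force: [-0.2, -0.5, -0.4]
width: 0.0371
finger_force: 0.0
```

```bash
python3 - <<'E'
from h import *
o=robot.get_obs(); print(o["tool_pos"],o["ee_rot"])
im=robot.snapshot("wrist"); print([(np.round(d["extent"]).tolist(),round(d["conf"],2)) for d in robot.find_in("brush","wrist")])
m=cv2.inRange(cv2.cvtColor(im,cv2.COLOR_RGB2HSV),(8,120,80),(18,255,255)); 
n,l,s,c=cv2.connectedComponentsWithStats(m)
for i in range(1,n):
    if s[i,4]>1000:
        print(s[i],c[i].round(),onz(c[i],"wrist",.025).round(4))
        pt=np.argwhere(l==i)[:,::-1].astype(np.float32); print(cv2.fitLine(pt,cv2.DIST_L2,0,.01,.01).ravel())
E
```

```text
[ 0.58714871 -0.17727892  0.10328224] [-3.14128425e+00 -1.64655207e-04  1.60216382e+00]
[([318.0, 244.0, 35.0, 204.0], 0.87)]
[ 596    0   44   34 1212] [620.  15.] [0.8382 0.0343 0.025 ]
[9.7619939e-01 2.1687491e-01 6.1980859e+02 1.4569307e+01]
[   0   94   61   71 3129] [ 26. 127.] [ 0.3474 -0.0845  0.025 ]
[ 3.7530147e-02 -9.9929547e-01  2.5547779e+01  1.2722787e+02]
[ 302  141   29  178 3254] [317. 237.] [ 0.5864 -0.1691  0.025 ]
[ 1.5421213e-02 -9.9988109e-01  3.1727045e+02  2.3745912e+02]
[ 235  409  198   19 1373] [336. 422.] [ 0.6068 -0.329   0.025 ]
[ 9.9966651e-01 -2.5823917e-02  3.3581210e+02  4.2179608e+02]
```

Emit:
servo_tool(plan=[[0,0,0.3,0,0,0,40],[0,0,0.6,0,0,0,40],[0,0,0.73,0,0,0,40],[0,0,0.73,0,0,0,40],[0,0,0.73,0,0,0,0],[0,0,0.73,0,0,0,0],[0,0,0.73,0,0,0,0],[0,0,0.73,0,0,0,0],[0,0,0.73,0,0,0,0],[0,0,0.73,0,0,0,0]])

```text
time: 9.48
tool_pos: [0.5883, -0.1777, 0.0324]
ee_rot: [3.139, 0.001, 1.602]
wrist_force: [-0.6, 0.3, 5.2]
width: 0.0164
finger_force: 29.8
```

Emit:
servo_tool(plan=[[0,0,-0.3,0,0,0,0],[0,0,-0.6,0,0,0,0],[0,0,-1,0,0,0,0],[-0.3,0,-1,0,0,0,0],[-0.6,0,-1,0,0,0,0],[-0.9,0,-1,0,0,0,0],[-1,0,-1,0,0,0,0],[-1,0,-1,0,0,0,0]])

```text
time: 10.15
tool_pos: [0.5897, -0.2796, 0.1298]
ee_rot: [-3.141, -0.0, 1.599]
wrist_force: [-0.9, 0.5, -1.5]
width: 0.0168
finger_force: 29.8
```

Emit:
servo_tool(plan=[[-0.3,-0.1,0,0,0,0.075,0],[-0.6,-0.2,0,0,0,0.15,0],[-0.9,-0.3,0,0,0,0.225,0],[-1,-0.4,0,0,0,0.3,0],[-1,-0.4,0,0,0,0.375,0],[-1,-0.4,0,0,0,0.45,0],[-1,-0.4,0,0,0,0.525,0],[-1,-0.4,0,0,0,0.6,0],[-1,-0.4,0,0,0,0.675,0],[-1,-0.4,0,0,0,0.75,0],[-1,-0.4,0,0,0,0.825,0],[-1,-0.4,0,0,0,0.9,0]])

```text
time: 11.15
tool_pos: [0.5539, -0.3763, 0.1301]
ee_rot: [-3.14, 0.0, 0.184]
wrist_force: [1.1, -0.5, -0.9]
width: 0.0165
finger_force: 29.8
```

```bash
python3 - <<'E'
from h import *
o=robot.get_obs(); print(o["tool_pos"],o["ee_rot"],o["width"])
im=robot.snapshot("wrist"); print([(np.round(d["extent"]).tolist(),round(d["conf"],2)) for d in robot.find_in("brush","wrist")])
cv2.imwrite("pics/w5.png",im[:,:,::-1])
E
```

```text
[ 0.55386566 -0.37628033  0.13009269] [-3.13977945e+00  8.30943769e-05  1.84348449e-01] 0.016452249918803938
[([317.0, 279.0, 50.0, 281.0], 0.94)]
```

View pics/w5.png

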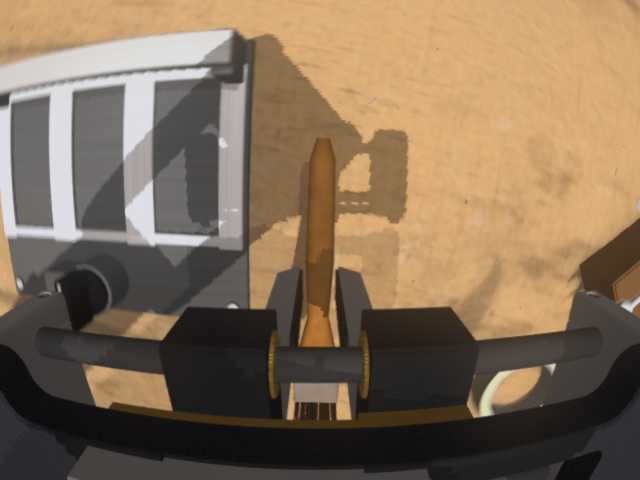

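Emit:
servo_tool(plan=[[0,0.2,0.3,0,0,0,0],[0,0.4,0.6,0,0,0,0],[0,0.4,0.9,0,0,0,0],[0,0.4,1,0,0,0,0],[0,0.4,1,0,0,0,0]])

```text
time: 11.67
tool_pos: [0.5588, -0.4147, 0.0254]
ee_rot: [-3.133, 0.006, 0.191]
wrist_force: [-1.5, 1.4, -0.3]
width: 0.0167
finger_force: 29.8
```

Emit:
servo_tool(plan=[[0,0,0.04,0,0,0,0],[0,0,0.08,0,0,0,0],[0,0,0.1,0,0,0,0],[0,0,0.1,0,0,0,0]])

```text
time: 12.0
tool_pos: [0.5617, -0.4178, 0.0221]
ee_rot: [3.14, -0.002, 0.189]
wrist_force: [0.3, -0.5, -0.6]
width: 0.0168
finger_force: 29.8
```

Emit:
servo_tool(plan=[[0,0,0.03,0,0,0,0],[0,0,0.03,0,0,0,0],[0,0,0.03,0,0,0,40],[0,0,0.03,0,0,0,40],[0,0,0.03,0,0,0,40],[0,0,0.03,0,0,0,40],[0,0,-0.3,0,0,0,40],[0,0,-0.6,0,0,0,40],[0,0,-1,0,0,0,40],[0,0,-1,0,0,0,40]])

```text
time: 12.83
tool_pos: [0.5644, -0.4207, 0.1312]
ee_rot: [3.128, -0.01, 0.189]
wrist_force: [0.1, -0.3, 2.2]
width: 0.0398
finger_force: 0.0
```

Emit:
servo_tool(plan=[[0,-0.3,-0.3,0,0,-0.075,40],[0,-0.6,-0.6,0,0,-0.15,40],[0,-1,-1,0,0,-0.225,40],[0,-1,-1,0,0,-0.3,40],[0,-1,-1,0,0,-0.375,40],[0,-1,-1,0,0,-0.45,40],[0,-1,-1,0,0,-0.525,40],[0,-1,-1,0,0,-0.6,40],[0,-1,-1,0,0,-0.675,40],[0,-1,-1,0,0,-0.75,40],[0,-1,-1,0,0,-0.825,40],[0,-1,-1,0,0,-0.88,40]])

```text
time: 13.83
tool_pos: [0.5422, -0.3195, 0.2203]
ee_rot: [3.141, 0.0, 1.576]
wrist_force: [0.9, 0.2, -0.4]
width: 0.0399
finger_force: 0.0
```

Emit:
servo_tool(plan=[[0.4,-0.2,-0.2,0,0,0,40],[0.8,-0.5,-0.5,0,0,0,40],[1,-0.8,-0.8,0,0,0,40],[1,-0.8,-0.8,0,0,0,40]])

```text
time: 14.17
tool_pos: [0.4611, -0.2178, 0.3027]
ee_rot: [3.14, 0.001, 1.572]
wrist_force: [0.6, -0.5, 0.7]
width: 0.0401
finger_force: 0.0
```

Emit:
servo_tool(plan=[[0.4,0,0,0,0,0,40],[0.8,0,0,0,0,0,40],[1,0,0,0,0,0,40],[1,0,0,0,0,0,40]])

```text
time: 14.5
tool_pos: [0.4621, -0.1161, 0.3015]
ee_rot: [3.139, -0.001, 1.576]
wrist_force: [-0.9, 0.4, -0.5]
width: 0.04
finger_force: 0.0
```

Emit:
servo_tool(plan=[[0.4,0,0,0,0,0,40],[0.8,0,0,0,0,0,40],[1,0,0,0,0,0,40],[1,0,0,0,0,0,40],[1,0,0,0,0,0,40],[1,0,0,0,0,0,40]])

```text
time: 15.0
tool_pos: [0.4624, -0.0206, 0.3003]
ee_rot: [-3.141, 0.001, 1.57]
wrist_force: [0.4, 0.2, 0.0]
width: 0.04
finger_force: 0.0
```

```bash
python3 - <<'E'
from h import *
o=robot.get_obs(); print(o["tool_pos"],o["ee_rot"])
im=robot.snapshot("wrist"); print([(np.round(d["extent"]).tolist(),round(d["conf"],2)) for d in robot.find_in("casting_1","wrist")])
cv2.imwrite("pics/w6.png",im[:,:,::-1])
robot.snapshot("side"); print([(np.round(d["extent"]).tolist(),round(d["conf"],2)) for d in robot.find_in("brush","side")])
E
```

```text
[ 0.46241713 -0.02064265  0.30026937] [-3.14148270e+00  9.98570454e-04  1.56983010e+00]
[([339.0, 118.0, 49.0, 54.0], 0.96), ([213.0, 266.0, 63.0, 66.0], 0.81), ([312.0, 26.0, 45.0, 46.0], 0.71), ([229.0, 89.0, 62.0, 63.0], 0.57), ([254.0, 175.0, 65.0, 58.0], 0.55), ([330.0, 335.0, 36.0, 21.0], 0.25)]
[([372.0, 443.0, 92.0, 30.0], 0.75), ([254.0, 377.0, 31.0, 44.0], 0.66), ([267.0, 200.0, 17.0, 30.0], 0.17)]
```

View pics/w6.png

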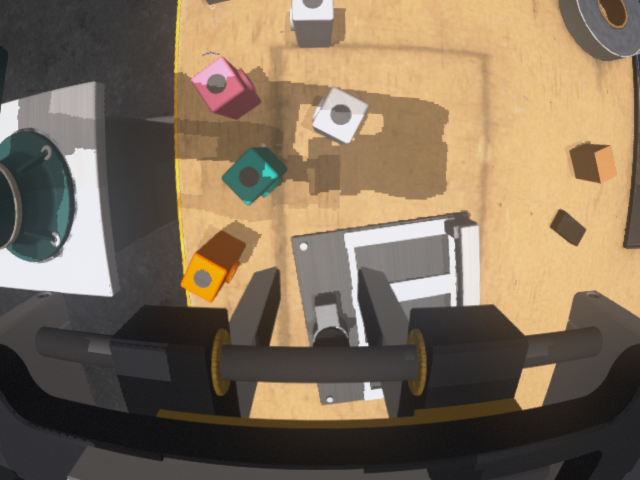

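Emit:
servo_tool(plan=[[0.4,0,0,0,0,0,0],[0.8,0,0,0,0,0,0],[0.9,0,0,0,0,0,0],[0.9,0,0,0,0,0,0],[0.9,0,0,0,0,0,0],[0.9,0,0,0,0,0,0]])

```text
time: 15.7
tool_pos: [0.4624, 0.0692, 0.3005]
ee_rot: [3.142, 0.001, 1.569]
wrist_force: [-0.9, -0.2, -0.1]
width: 0.0033
finger_force: 0.0
```

```bash
python3 - <<'E'
from h import *
o=robot.get_obs(); print(o["tool_pos"],o["ee_rot"])
im=robot.snapshot("wrist")
# rectify plane z=.11: x .40-.54 (rows up?), y .03-.25 ; 3px/mm
s=3000; xs=np.arange(.40,.54,1/s); ys=np.arange(.25,.03,-1/s)
X,Y=np.meshgrid(xs,ys); m=proj(np.c_[X.ravel(),Y.ravel(),np.full(X.size,.11)],"wrist").astype(np.float32)
r=cv2.remap(im,m[:,0].reshape(X.shape),m[:,1].reshape(X.shape),cv2.INTER_CUBIC)
cv2.imwrite("pics/r.png",cv2.resize(r[:,:,::-1],None,fx=.85,fy=.85)); np.save("pics/r.npy",r)
hsv=cv2.cvtColor(r,cv2.COLOR_RGB2HSV)
for th in(150,180):
    k=((hsv[:,:,1]<40)&(hsv[:,:,2]>th)).astype(np.uint8); k=cv2.morphologyEx(k,cv2.MORPH_OPEN,np.ones((15,15)))
    for c in cv2.findContours(k,0,2)[0]:
        if cv2.contourArea(c)>5000:
            (u,v),wh,a=cv2.minAreaRect(c); print(th,(.40+u/s,.25-v/s),np.array(wh)/3,a)
E
```

```text
[0.4623874  0.06923873 0.3004524 ] [3.14155847e+00 9.52265553e-04 1.56933354e+00]
150 (0.48250000508626306, 0.07816664632161457) [38.01315562 40.9945755 ] 26.56505012512207
150 (0.45566666666666666, 0.19533333333333333) [42.         41.33333333] 90.0
180 (0.4555, 0.19583333333333333) [40.99999491 40.99999491] 90.0
```

View pics/r.png

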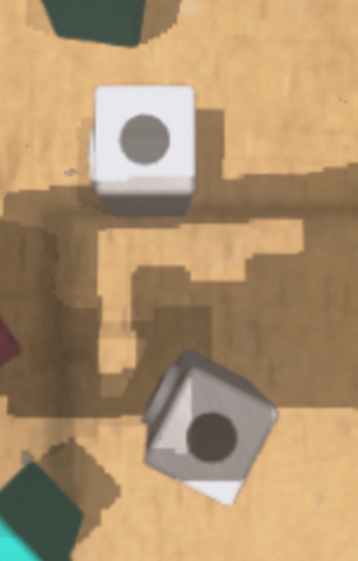

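Emit:
servo_tool(plan=[[0.15,-0.12,0.3,0,0,0.075,0],[0.33,-0.27,0.7,0,0,0.15,0],[0.33,-0.27,1,0,0,0.225,0],[0.33,-0.27,1,0,0,0.295,0],[0.33,-0.27,1,0,0,0.295,0],[0.33,-0.27,1,0,0,0.295,0]])

```text
time: 16.25
tool_pos: [0.4357, 0.1026, 0.2009]
ee_rot: [3.141, -0.0, 1.109]
wrist_force: [-0.6, 0.3, 0.2]
width: 0.0006
finger_force: 0.0
```

Emit:
servo_tool(plan=[[0,0,0.3,0,0,0,0],[0,0,0.6,0,0,0,0],[0,0,0.9,0,0,0,0],[0,0,0.98,0,0,0,0],[0,0,0.98,0,0,0,0]])

```text
time: 16.67
tool_pos: [0.4349, 0.1028, 0.1017]
ee_rot: [-3.14, 0.001, 1.108]
wrist_force: [-1.2, -0.1, 0.1]
width: 0.0006
finger_force: 0.0
```

Emit:
servo_tool(plan=[[0,0.08,0,0,0,0,0],[0,0.16,0,0,0,0,0],[0,0.24,0,0,0,0,0],[0,0.32,0,0,0,0,0],[0,0.4,0,0,0,0,0],[0,0.48,0,0,0,0,0],[0,0.56,0,0,0,0,0],[0,0.64,0,0,0,0,0],[0,0.72,0,0,0,0,0],[0,0.8,0,0,0,0,0],[0,0.8,0,0,0,0,0],[0,0.8,0,0,0,0,0]])

```text
time: 17.67
tool_pos: [0.507, 0.0675, 0.1023]
ee_rot: [-3.141, 0.0, 1.107]
wrist_force: [1.0, -0.2, -0.4]
width: 0.0004
finger_force: 0.0
```

Emit:
servo_tool(plan=[[0,0,0,0,0,0,0],[0,0,0,0,0,0,0],[0,0,-0.3,0,0,-0.075,0],[0,0,-0.6,0,0,-0.15,0],[0,0,-1,0,0,-0.225,0],[0,0,-1,0,0,-0.295,0],[0,0,-1,0,0,-0.295,0],[0,0,-1,0,0,-0.295,0]])

```text
time: 18.33
tool_pos: [0.5064, 0.0679, 0.2023]
ee_rot: [-3.142, 0.0, 1.568]
wrist_force: [-0.0, 0.6, -0.2]
width: 0.0002
finger_force: 0.0
```

```bash
python3 - <<'E'
from h import *
o=robot.get_obs(); print(o["tool_pos"],o["ee_rot"])
im=robot.snapshot("wrist"); print([(np.round(d["extent"]).tolist(),round(d["conf"],2)) for d in robot.find_in("casting_1","wrist")])
print(proj([[.55,.044,.04]],"wrist"))
robot.snapshot("side"); print([(np.round(d["extent"]).tolist(),round(d["conf"],2)) for d in robot.find_in("casting_1","side")]); print(proj([[.55,.044,.04]],"side"))
E
```

```text
[0.50635464 0.06791076 0.20233932] [-3.14153522e+00  3.31654324e-05  1.56835293e+00]
[([158.0, 366.0, 76.0, 84.0], 0.93), ([369.0, 248.0, 120.0, 96.0], 0.84), ([254.0, 73.0, 73.0, 72.0], 0.74), ([456.0, 375.0, 25.0, 92.0], 0.74), ([193.0, 284.0, 88.0, 95.0], 0.67), ([234.0, 12.0, 63.0, 24.0], 0.62), ([156.0, 186.0, 99.0, 74.0], 0.58), ([388.0, 363.0, 156.0, 119.0], 0.4)]
[[368.13666673 250.05998172]]
[([352.0, 258.0, 47.0, 30.0], 0.89), ([288.0, 254.0, 28.0, 49.0], 0.84), ([262.0, 288.0, 25.0, 55.0], 0.81), ([300.0, 193.0, 17.0, 37.0], 0.73), ([274.0, 230.0, 21.0, 45.0], 0.72), ([309.0, 209.0, 17.0, 42.0], 0.56)]
[[349.22672577 251.74889552]]
```

Emit:
servo_tool(plan=[[0.3,-0.3,0,0,0,0,0],[0.6,-0.6,0,0,0,0,0],[1,-1,0,0,0,0,0],[1,-1,0,0,0,0,0]])

```text
time: 18.87
tool_pos: [0.4032, 0.17, 0.2013]
ee_rot: [-3.138, -0.001, 1.572]
wrist_force: [-0.6, 0.3, -0.9]
width: 0.0004
finger_force: 0.0
```

Emit:
servo_tool(plan=[[0.27,-0.03,0,0,0,0,0],[0.27,-0.03,0,0,0,0,0],[0.27,-0.03,0.3,0,0,0,0],[0.27,-0.03,0.6,0,0,0,0],[0.27,-0.03,0.9,0,0,0,0],[0.27,-0.03,1,0,0,0,0],[0.27,-0.03,1,0,0,0,0]])

```text
time: 19.45
tool_pos: [0.4012, 0.1934, 0.0986]
ee_rot: [-3.133, 0.003, 1.57]
wrist_force: [0.3, 0.2, 0.0]
width: 0.0001
finger_force: 0.0
```

Emit:
servo_tool(plan=[[0,0.08,0,0,0,0,0],[0,0.16,0,0,0,0,0],[0,0.24,0,0,0,0,0],[0,0.32,0,0,0,0,0],[0,0.4,0,0,0,0,0],[0,0.48,0,0,0,0,0],[0,0.56,0,0,0,0,0],[0,0.64,0,0,0,0,0],[0,0.72,0,0,0,0,0],[0,0.8,0,0,0,0,0],[0,0.8,0,0,0,0,0],[0,0.8,0,0,0,0,0]])

```text
time: 20.45
tool_pos: [0.484, 0.1947, 0.1023]
ee_rot: [-3.141, 0.0, 1.571]
wrist_force: [-0.4, -0.2, -0.5]
width: 0.0006
finger_force: 0.0
```

Emit:
servo_tool(plan=[[0,0,0,0,0,0,60],[0,0,0,0,0,0,70],[0,0,-0.3,0,0,0,70],[0,0,-0.6,0,0,0,70],[-0.5,0.2,-1,0,0,0,70],[-1,0.5,-1,0,0,0,70],[-1,0.5,-1,0,0,0,70],[-1,0.5,-1,0,0,0,70],[-1,0.5,-1,0,0,0,70]])

```text
time: 21.2
tool_pos: [0.5342, 0.0935, 0.2029]
ee_rot: [3.141, -0.0, 1.568]
wrist_force: [-0.2, 0.8, -0.4]
width: 0.0571
finger_force: 0.0
```

```bash
cat > rect.py <<'E'
from h import *
# rectified view at plane z=.04, with casting outline fit
def rect(z,x0,x1,y0,y1,s=2500,cam="wrist"):
    im=robot.snapshot(cam); xs=np.arange(x0,x1,1/s); ys=np.arange(y1,y0,-1/s)
    X,Y=np.meshgrid(xs,ys); m=proj(np.c_[X.ravel(),Y.ravel(),np.full(X.size,z)],cam).astype(np.float32)
    return cv2.remap(im,m[:,0].reshape(X.shape),m[:,1].reshape(X.shape),cv2.INTER_CUBIC)
E
python3 - <<'E'
from rect import *
o=robot.get_obs(); print(o["tool_pos"],o["ee_rot"],o["width"])
r=rect(.04,.44,.64,-.03,.26); cv2.imwrite("pics/r2.png",r[:,:,::-1])
print([(np.round(d["extent"]).tolist(),round(d["conf"],2)) for d in robot.find_in("casting_1","wrist")])
print(proj([[.55,.044,.04],[.531,.196,.04]],"wrist"))
E
```

```text
[0.53421573 0.09347254 0.20294692] [ 3.14085297e+00 -4.45284802e-04  1.56765056e+00] 0.05705906245708182
[([179.0, 289.0, 69.0, 56.0], 0.98), ([196.0, 25.0, 88.0, 50.0], 0.97), ([330.0, 274.0, 106.0, 94.0], 0.95), ([130.0, 217.0, 102.0, 80.0], 0.74), ([317.0, 109.0, 125.0, 52.0], 0.58), ([323.0, 376.0, 182.0, 85.0], 0.29)]
[[337.18337183 278.37503823]
 [316.47448347 110.00395737]]
```

View pics/r2.png

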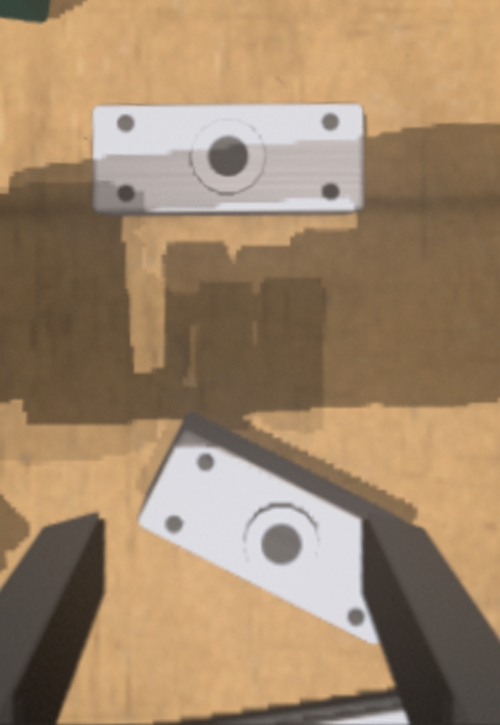

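R2 shows both castings down with bosses up: L centre at (228,158), R centre at (281,541). I'll work out the moves.

```bash
python3 - <<'E'
from h import *
p={"tool_pos":np.array([.57765,-.17729,.10908]),"ee_rot":[-3.13947,-.0011,1.60425]}
yaw=.142;t=np.array([.585,-.177]);M=np.array([[np.cos(yaw),-np.sin(yaw)],[np.sin(yaw),np.cos(yaw)]])
for q in[(222,100),(405,80),(231,180),(238,217),(248,278),(408,190)]:
    print(q,((onz(q,"wrist",.011,p)[:2]-t)@M*1000).round(1))
def sh(pose,yawt,tgt):
    d=np.array(tgt)-pose; x=np.array([np.cos(yawt),np.sin(yawt)]); y=np.array([np.sin(yawt),-np.cos(yawt)]); return (d@x*10).round(3),(d@y*10).round(3)
print(sh(np.array([.5342,.0935]),1.568,[.5524,.0435]))
E
```

```text
(222, 100) [-64.  111.3]
(405, 80) [ 65.7 111.2]
(231, 180) [-64.7  53.3]
(238, 217) [-63.5  26. ]
(248, 278) [-63.5 -21. ]
(408, 190) [60.3 32.4]
(np.float64(-0.499), np.float64(0.183))
```

Emit:
servo_tool(plan=[[-0.25,0.09,0,0,0,-0.075,70],[-0.5,0.18,0,0,0,-0.15,70],[-0.5,0.18,0,0,0,-0.225,70],[-0.5,0.18,0,0,0,-0.3,70],[-0.5,0.18,0,0,0,-0.375,70],[-0.5,0.18,0.2,0,0,-0.45,70],[-0.5,0.18,0.4,0,0,-0.525,70],[-0.5,0.18,0.6,0,0,-0.6,70],[-0.5,0.18,0.8,0,0,-0.675,70],[-0.5,0.18,0.8,0,0,-0.7,70],[-0.5,0.18,0.8,0,0,-0.7,70]])

```text
time: 22.22
tool_pos: [0.5495, 0.0466, 0.1199]
ee_rot: [-3.14, -0.005, 2.673]
wrist_force: [-0.1, 0.6, 0.5]
width: 0.0702
finger_force: 0.0
```

```bash
python3 - <<'E'
from rect import *
o=robot.get_obs(); print(o["tool_pos"],o["ee_rot"],o["width"])
robot.snapshot("wrist"); print([(np.round(d["extent"]).tolist(),round(d["conf"],2)) for d in robot.find_in("casting_1","wrist")])
print(proj([[.5524,.0435,.04],[*o["tool_pos"][:2],.04]],"wrist"))
E
```

```text
[0.54952909 0.04658878 0.11988265] [-3.13970997 -0.00492722  2.67346139] 0.07019333362327461
[([282.0, 11.0, 57.0, 22.0], 0.97), ([523.0, 10.0, 66.0, 20.0], 0.86), ([48.0, 87.0, 95.0, 77.0], 0.81), ([162.0, 58.0, 138.0, 102.0], 0.76), ([486.0, 138.0, 116.0, 158.0], 0.74), ([318.0, 253.0, 66.0, 153.0], 0.73), ([146.0, 296.0, 292.0, 255.0], 0.33)]
[[317.020165   251.88902706]
 [319.13780744 246.31492936]]
```

Emit:
servo_tool(plan=[[0,0,0.3,0,0,0,70],[0,0,0.6,0,0,0,70],[0,0,0.8,0,0,0,70],[0,0,0.9,0,0,0,70],[0,0,0.9,0,0,0,70],[0,0,0.9,0,0,0,0],[0,0,0.9,0,0,0,0],[0,0,0.9,0,0,0,0],[0,0,0.9,0,0,0,0],[0,0,0.9,0,0,0,0],[0,0,0.9,0,0,0,0],[0,0,0.9,0,0,0,0]])

```text
time: 23.32
tool_pos: [0.5527, 0.0441, 0.0342]
ee_rot: [-3.142, 0.003, 2.67]
wrist_force: [-1.0, -1.5, 6.6]
width: 0.0437
finger_force: 30.0
```

Emit:
servo_tool(plan=[[0,0,-0.1,0,0,0,0],[0,0,-0.3,0,0,0,0],[0,0,-0.5,0,0,0,0],[0,0,-0.7,0,0,0,0],[0,0,-0.8,0,0,0,0],[0,0,-0.8,0,0,0,0]])

```text
time: 23.82
tool_pos: [0.5532, 0.045, 0.115]
ee_rot: [3.139, 0.004, 2.67]
wrist_force: [0.4, 0.4, -4.2]
width: 0.0439
finger_force: 30.0
```

Emit:
servo_tool(plan=[[-0.2,-0.25,-0.2,0,0,-0.06,0],[-0.4,-0.5,-0.2,0,0,-0.12,0],[-0.6,-0.75,-0.2,0,0,-0.18,0],[-0.75,-1,-0.2,0,0,-0.24,0],[-0.75,-1,-0.2,0,0,-0.3,0],[-0.75,-1,-0.2,0,0,-0.36,0],[-0.75,-1,-0.2,0,0,-0.39,0],[-0.75,-1,-0.2,0,0,-0.39,0],[-0.75,-1,-0.2,0,0,-0.39,0]])

```text
time: 24.57
tool_pos: [0.5723, -0.0781, 0.1305]
ee_rot: [3.14, -0.003, -3.002]
wrist_force: [0.5, -0.6, -4.9]
width: 0.0435
finger_force: 30.0
```

Emit:
servo_tool(plan=[[0,-0.3,0,0,0,0,0],[0,-0.6,0,0,0,0,0],[0.01,-0.9,0,0,0,0,0],[0.01,-1,0,0,0,0,0],[0.01,-1,0.2,0,0,0,0],[0.01,-1,0.4,0,0,0,0],[0.01,-1,0.55,0,0,0,0],[0.01,-1,0.55,0,0,0,0],[0.01,-1,0.55,0,0,0,0]])

```text
time: 25.32
tool_pos: [0.5852, -0.1766, 0.0757]
ee_rot: [3.139, -0.003, -3.0]
wrist_force: [-0.4, -0.9, -4.6]
width: 0.0435
finger_force: 30.0
```

```bash
python3 - <<'E'
from rect import *
o=robot.get_obs(); print(o["tool_pos"],o["ee_rot"],o["width"],o["finger_force"])
im=robot.snapshot("wrist"); im=im[:,:,::-1].copy()
yaw=.142;t=np.array([.585,-.177])
def F(x,y,z): 
    c,s=np.cos(yaw),np.sin(yaw); return [t[0]+c*x-s*y,t[1]+s*x+c*y,z]
for p in proj([F(a,b,.014) for a in(-.062,.062) for b in(-.112,-.056,-.028,.028,.056,.112)],"wrist"):
    cv2.drawMarker(im,tuple(int(round(v)) for v in p),(0,0,255),0,8)
cv2.imwrite("pics/w7.png",im[100:])
E
```

```text
[ 0.58518761 -0.17663892  0.07569406] [ 3.13932153 -0.00339172 -3.0004579 ] 0.04351737016197388 29.997687935829163
```

View pics/w7.png

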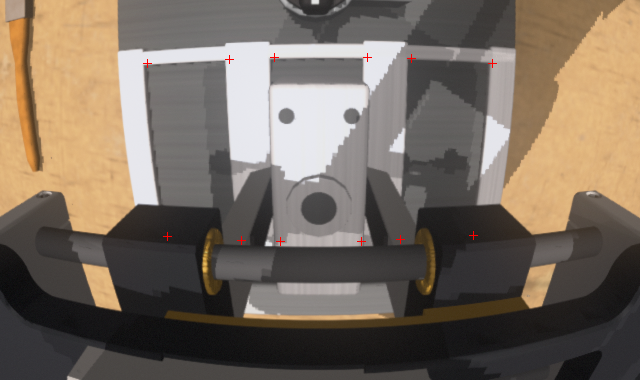

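Emit:
servo_tool(plan=[[0,-0.015,0.1,0,0,0,0],[0,-0.015,0.2,0,0,0,0],[0,-0.015,0.27,0,0,0,0],[0,-0.015,0.32,0,0,0,0],[0,-0.015,0.34,0,0,0,0],[0,-0.015,0.34,0,0,0,0],[0,-0.015,0.34,0,0,0,0]])

```text
time: 25.95
tool_pos: [0.5868, -0.1791, 0.0436]
ee_rot: [-3.141, 0.001, -3.0]
wrist_force: [0.1, 0.6, -5.3]
width: 0.0436
finger_force: 30.0
```

Emit:
servo_tool(plan=[[0,0,0.015,0,0,0,0],[0,0,0.025,0,0,0,0],[0,0,0.025,0,0,0,0],[0,0,0.025,0,0,0,0]])

```text
time: 26.28
tool_pos: [0.5872, -0.1793, 0.0422]
ee_rot: [-3.141, 0.002, -3.0]
wrist_force: [-1.5, -0.0, 1.4]
width: 0.044
finger_force: 30.0
```

Emit:
servo_tool(plan=[[0,0,0,0,0,0,60],[0,0,0,0,0,0,60],[0,0,0,0,0,0,60],[0,0,0,0,0,0,60],[0,0,-0.2,0,0,0,60],[0,0,-0.5,0,0,0,60],[0,0,-0.9,0,0,0,60],[0,0,-1,0,0,0,60],[0,0,-1,0,0,0,60]])

```text
time: 27.03
tool_pos: [0.5893, -0.1801, 0.1465]
ee_rot: [-3.136, 0.009, -3.0]
wrist_force: [1.3, 1.3, 0.5]
width: 0.0601
finger_force: 0.0
```

```bash
python3 - <<'E'
from rect import *
o=robot.get_obs(); print(o["tool_pos"],o["ee_rot"],o["width"])
def find(cam):
    robot.snapshot(cam); return [(np.round(d["extent"]).tolist(),round(d["conf"],2)) for d in robot.find_in("casting_1",cam)]
print(find("side")); print(proj([[.585,-.178,.028],[.531,.197,.02]],"side"))
yawt=o["ee_rot"][2]; d=np.array([.531,.197])-o["tool_pos"][:2]
print((d@[np.cos(yawt),np.sin(yawt)]*10).round(2),(d@[np.sin(yawt),-np.cos(yawt)]*10).round(2))
E
```

```text
[ 0.58926548 -0.18008522  0.14650967] [-3.13628349  0.00913106 -3.00011776] 0.06012804387090048
[([304.0, 195.0, 18.0, 36.0], 0.97), ([275.0, 231.0, 27.0, 43.0], 0.88), ([289.0, 255.0, 29.0, 50.0], 0.84), ([377.0, 326.0, 55.0, 29.0], 0.71), ([335.0, 219.0, 39.0, 19.0], 0.63), ([263.0, 288.0, 29.0, 49.0], 0.62)]
[[374.78140426 324.72471141]
 [336.98465774 219.93429359]]
0.05 3.82
```

Emit:
servo_tool(plan=[[0,0.4,-0.1,0,0,0,70],[0,0.8,-0.2,0,0,0,70],[0,1,-0.2,0,0,0,70]])

```text
time: 27.38
tool_pos: [0.5713, -0.0768, 0.1597]
ee_rot: [3.139, -0.002, -2.999]
wrist_force: [1.0, -0.3, 1.0]
width: 0.0697
finger_force: 0.0
```

Emit:
servo_tool(plan=[[0,0.4,0,0,0,0,70],[0,0.8,0,0,0,0,70],[0,1,0,0,0,0,70]])

```text
time: 27.63
tool_pos: [0.5559, 0.0228, 0.1576]
ee_rot: [3.138, -0.006, -2.998]
wrist_force: [0.7, -0.6, 0.1]
width: 0.0703
finger_force: 0.0
```

Emit:
servo_tool(plan=[[0,0.4,0,0,0,0,70],[0,0.8,0,0,0,0.05,70],[0,1,0,0,0,0.087,70],[0,1,0,0,0,0.087,70],[0,1,0,0,0,0.087,70]])

```text
time: 28.05
tool_pos: [0.5428, 0.1186, 0.1581]
ee_rot: [-3.14, -0.005, -3.133]
wrist_force: [-0.1, -0.6, -0.7]
width: 0.0703
finger_force: 0.0
```

```bash
python3 - <<'E'
from rect import *
o=robot.get_obs(); print(o["tool_pos"],o["ee_rot"],o["width"])
r=rect(.04,.45,.62,.13,.25); h=cv2.cvtColor(r,cv2.COLOR_RGB2HSV)
k=((h[:,:,1]<60)&(h[:,:,2]>110)).astype(np.uint8); k=cv2.morphologyEx(cv2.morphologyEx(k,cv2.MORPH_CLOSE,np.ones((45,45))),cv2.MORPH_OPEN,np.ones((25,25)))
for c in cv2.findContours(k,0,2)[0]:
    (u,v),wh,a=cv2.minAreaRect(c); print((.45+u/2500,.25-v/2500),np.array(wh)/2.5,a)
e=[(d["extent"],round(d["conf"],2)) for d in robot.find_in("casting_1","wrist")]
for x,c in e: print(np.round(x),c,onz(x[:2],"wrist",.04).round(3))
E
```

```text
[0.54278098 0.11859445 0.15812356] [-3.14035234 -0.00470439 -3.13345845] 0.07026213842793162
(0.5325999877929688, 0.19400000610351562) [106.79997559  43.1999939 ] 0.0
[414. 222.  64. 134.] 0.93 [0.532 0.191 0.04 ]
[ 36. 268.  72.  98.] 0.82 [ 0.577 -0.168  0.04 ]
[ 76.  24. 118.  47.] 0.8 [ 0.349 -0.101  0.04 ]
[317.  27.  77.  54.] 0.78 [0.38  0.114 0.04 ]
[535. 101. 111.  76.] 0.75 [0.425 0.298 0.04 ]
[182.  46. 119.  93.] 0.68 [0.389 0.008 0.04 ]
```

Emit:
servo_tool(plan=[[0.05,0.4,0,0,0,0,70],[0.1,0.77,0.2,0,0,0,70],[0.1,0.77,0.4,0,0,0,70],[0.1,0.77,0.6,0,0,0,70],[0.1,0.77,0.6,0,0,0,70],[0.1,0.77,0.6,0,0,0,70]])

```text
time: 28.65
tool_pos: [0.5332, 0.1933, 0.0993]
ee_rot: [-3.14, -0.004, -3.139]
wrist_force: [0.1, 1.0, 0.0]
width: 0.0701
finger_force: 0.0
```

Emit:
servo_tool(plan=[[0,0,0.25,0,0,0,70],[0,0,0.5,0,0,0,70],[0,0,0.66,0,0,0,70],[0,0,0.66,0,0,0,70],[0,0,0.66,0,0,0,0],[0,0,0.66,0,0,0,0],[0,0,0.66,0,0,0,0],[0,0,0.66,0,0,0,0],[0,0,0.66,0,0,0,0],[0,0,0.66,0,0,0,0],[0,0,0.66,0,0,0,0]])

```text
time: 29.57
tool_pos: [0.5353, 0.1958, 0.0371]
ee_rot: [3.14, 0.004, -3.137]
wrist_force: [1.2, 2.1, 5.2]
width: 0.0441
finger_force: 30.0
```

Emit:
servo_tool(plan=[[0,0,0,0,0,0,0],[0,0,-0.2,0,0,0,0],[0,0,-0.4,0,0,0,0],[0,0,-0.7,0,0,0,0],[0,0,-0.9,0,0,0,0],[0,0,-1,0,0,0,0],[0,0,-1,0,0,0,0]])

```text
time: 30.15
tool_pos: [0.535, 0.1951, 0.1372]
ee_rot: [3.141, 0.004, -3.137]
wrist_force: [0.0, 0.4, -2.3]
width: 0.044
finger_force: 30.0
```

Emit:
servo_tool(plan=[[-0.05,-0.25,0,0,0,-0.02,0],[-0.1,-0.5,0,0,0,-0.04,0],[-0.15,-0.75,0,0,0,-0.06,0],[-0.2,-1,0,0,0,-0.087,0],[-0.2,-1,0,0,0,-0.087,0]])

```text
time: 30.57
tool_pos: [0.5537, 0.0904, 0.132]
ee_rot: [-3.138, -0.005, -3.003]
wrist_force: [-0.2, -0.3, -3.0]
width: 0.0441
finger_force: 30.0
```

Emit:
servo_tool(plan=[[0,-0.25,0,0,0,0,0],[0,-0.5,0,0,0,0,0],[0,-0.75,0,0,0,0,0],[0,-1,0,0,0,0,0],[0,-1,0,0,0,0,0],[0,-1,0,0,0,0,0]])

```text
time: 31.07
tool_pos: [0.5673, -0.0046, 0.1325]
ee_rot: [3.14, -0.004, -3.003]
wrist_force: [-0.2, 0.3, -2.2]
width: 0.0439
finger_force: 30.0
```

Emit:
servo_tool(plan=[[0.04,-0.3,0,0,0,0,0],[0.04,-0.6,0,0,0,0,0],[0.04,-0.91,0,0,0,0,0],[0.04,-0.91,0.2,0,0,0,0],[0.04,-0.91,0.4,0,0,0,0],[0.04,-0.91,0.57,0,0,0,0],[0.04,-0.91,0.57,0,0,0,0],[0.04,-0.91,0.57,0,0,0,0]])

```text
time: 31.73
tool_pos: [0.5758, -0.0931, 0.0757]
ee_rot: [3.139, -0.005, -2.999]
wrist_force: [-0.1, 1.2, -3.1]
width: 0.0435
finger_force: 30.0
```

```bash
python3 - <<'E'
from rect import *
o=robot.get_obs(); print(o["tool_pos"],o["ee_rot"],o["width"],o["finger_force"])
t=np.array([.585,-.1785]);yaw=.142;M=np.array([[np.cos(yaw),-np.sin(yaw)],[np.sin(yaw),np.cos(yaw)]])
print((o["tool_pos"][:2]-t)@M)
robot.snapshot("wrist")
for d in robot.find_in("casting_1","wrist"): print(np.round(d["extent"]),round(d["conf"],2))
print(proj([[*(M@[a,b]+t),.05] for a in(-.055,.055) for b in(.062,.106)],"wrist"))
E
```

```text
[ 0.57579477 -0.09306461  0.07574032] [ 3.13920542 -0.00453247 -2.99908875] 0.04352033081549278 29.99668926000595
[0.00297852 0.08587824]
[616.  39.  47.  45.] 0.93
[177. 248.  96. 146.] 0.91
[560.  32. 160.  64.] 0.78
[320. 278. 101. 217.] 0.74
[213. 215. 370. 390.] 0.17
[[275.8461575  165.55631806]
 [361.61266477 165.53591583]
 [281.95609416 354.23375604]
 [355.55535144 354.20016472]]
```

Emit:
servo_tool(plan=[[0,-0.015,0.1,0,0,0,0],[0,-0.015,0.2,0,0,0,0],[0,-0.015,0.26,0,0,0,0],[0,-0.015,0.3,0,0,0,0],[0,-0.015,0.32,0,0,0,0],[0,-0.015,0.335,0,0,0,0],[0,-0.015,0.335,0,0,0,0],[0,-0.015,0.335,0,0,0,0]])

```text
time: 32.5
tool_pos: [0.5779, -0.0962, 0.0452]
ee_rot: [-3.141, 0.001, -3.0]
wrist_force: [-2.9, -0.4, 0.1]
width: 0.0434
finger_force: 30.0
```

Emit:
servo_tool(plan=[[0,0,0.01,0,0,0,0],[0,0,0.01,0,0,0,60],[0,0,0.01,0,0,0,60],[0,0,0.01,0,0,0,60],[0,0,0.01,0,0,0,60],[0,0,-0.2,0,0,0,60],[0,0,-0.5,0,0,0,60],[0,0,-0.9,0,0,0,60],[0,0,-1,0,0,0,60],[0,0,-1,0,0,0,60]])

```text
time: 33.33
tool_pos: [0.5804, -0.0968, 0.1496]
ee_rot: [-3.138, 0.009, -3.0]
wrist_force: [0.0, 0.4, -0.3]
width: 0.0598
finger_force: 0.0
```

Emit:
servo_tool(plan=[[0.4,-0.3,-0.2,0,0,0,40],[0.8,-0.6,-0.5,0,0,0,40],[1,-0.84,-0.5,0,0,0,40],[1,-0.84,-0.5,0,0,0,40],[1,-0.84,-0.5,0,0,0,40],[1,-0.84,-0.5,0,0,0,40]])

```text
time: 33.83
tool_pos: [0.4897, -0.1935, 0.1928]
ee_rot: [3.14, -0.001, -3.002]
wrist_force: [0.4, 0.5, -1.2]
width: 0.04
finger_force: 0.0
```

```bash
python3 - <<'E'
from rect import *
o=robot.get_obs(); print(o["tool_pos"],o["ee_rot"],o["width"])
im=robot.snapshot("side"); a=im[240:400,300:440][:,:,::-1]
b=robot.snapshot("wrist"); 
print([(np.round(d["extent"]).tolist(),round(d["conf"],2)) for d in robot.find_in("casting_1","wrist")])
print([(np.round(d["extent"]).tolist(),round(d["conf"],2)) for d in robot.find_in("clamp_knob","wrist")])
a=cv2.resize(a,(400,457),interpolation=cv2.INTER_CUBIC); b=cv2.resize(b[:,:,::-1],None,fx=.62,fy=.62)
W=np.zeros((457,800,3),np.uint8); W[:,:400]=a; W[:b.shape[0],400:]=b[:,:400]; W=W[:, :800]
cv2.imwrite("pics/f.png",W)
E
```

```text
[ 0.48968034 -0.1935308   0.19282784] [ 3.13981963e+00 -1.14668447e-03 -3.00217627e+00] 0.03995776328927653
[([564.0, 169.0, 106.0, 69.0], 0.97), ([317.0, 308.0, 48.0, 83.0], 0.79), ([478.0, 74.0, 109.0, 82.0], 0.61), ([619.0, 161.0, 40.0, 52.0], 0.55)]
[([319.0, 219.0, 53.0, 64.0], 0.64)]Traceback (most recent call last):
  File "<stdin>", line 8, in <module>
ValueError: could not broadcast input array from shape (298,397,3) into shape (298,400,3)
```

```bash
python3 - <<'E'
from rect import *
a=robot.snapshot("side")[240:470,290:450][:,:,::-1]
b=robot.snapshot("wrist")[150:440,120:520][:,:,::-1]
a=cv2.resize(a,(400,575),interpolation=cv2.INTER_CUBIC)
W=np.zeros((575,800,3),np.uint8); W[:,:400]=a; W[:290,400:]=b
cv2.imwrite("pics/f.png",W)
E
```

```text
(no output)
```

View pics/f.png

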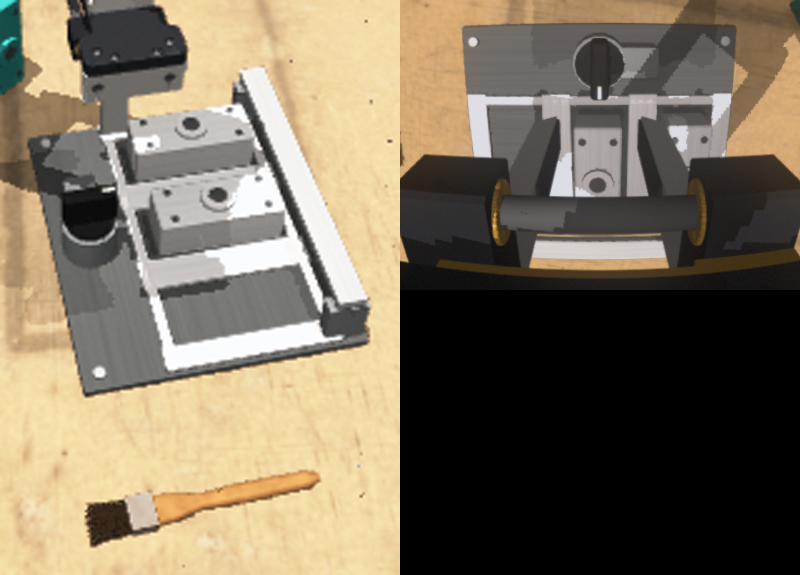

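The castings sit flat in bays 1 and 2 with bosses up, and the brush lies clear on the bench (side crop 200,500). Now locking.

Emit:
servo_tool(plan=[[0.12,0.01,0.2,0,0,0,40],[0.12,0.01,0.4,0,0,0,40],[0.12,0.01,0.6,0,0,0,40],[0.12,0.01,0.6,0,0,0,40],[0.12,0.01,0.6,0,0,0,40]])

```text
time: 34.55
tool_pos: [0.4778, -0.1932, 0.1333]
ee_rot: [3.14, -0.003, -2.999]
wrist_force: [-0.3, -1.0, 0.8]
width: 0.0401
finger_force: 0.0
```

Emit:
servo_tool(plan=[[0,0,0.2,0,0,0,40],[0,0,0.4,0,0,0,40],[0,0,0.6,0,0,0,40],[0,0,0.61,0,0,0,40],[0,0,0.61,0,0,0,0],[0,0,0.61,0,0,0,0],[0,0,0.61,0,0,0,0],[0,0,0.61,0,0,0,0],[0,0,0.61,0,0,0,0],[0,0,0.61,0,0,0,0]])

```text
time: 35.38
tool_pos: [0.4793, -0.1933, 0.0754]
ee_rot: [3.141, 0.003, -3.0]
wrist_force: [-0.6, 4.8, 6.1]
width: 0.0136
finger_force: 30.0
```

Emit:
servo_tool(plan=[[0,0,0,0,0,0.06,0],[0,0,0,0,0,0.12,0],[0,0,0,0,0,0.18,0],[0,0,0,0,0,0.24,0],[0,0,0,0,0,0.3,0],[0,0,0,0,0,0.36,0],[0,0,0,0,0,0.42,0],[0,0,0,0,0,0.48,0],[0,0,0,0,0,0.54,0],[0,0,0,0,0,0.6,0],[0,0,0,0,0,0.66,0],[0,0,0,0,0,0.71,0]])

```text
time: 36.38
tool_pos: [0.4787, -0.1949, 0.0754]
ee_rot: [-3.141, 0.003, 2.163]
wrist_force: [-2.2, 1.3, 5.4]
width: 0.0142
finger_force: 30.0
```

Emit:
servo_tool(plan=[[0,0,0,0,0,0,0],[0,0,0,0,0,0,40],[0,0,0,0,0,0,40],[0,0,0,0,0,0,40],[0,0,-0.3,0,0,0,40],[0,0,-0.7,0,0,0,40],[0,0,-1,0,0,0,40],[0,0,-1,0,0,0,40],[0,0,-1,0,0,0,40]])

```text
time: 37.13
tool_pos: [0.4796, -0.1948, 0.1759]
ee_rot: [3.139, 0.005, 2.168]
wrist_force: [-0.1, -0.1, 0.1]
width: 0.04
finger_force: 0.0
```

```bash
python3 - <<'E'
from rect import *
o=robot.get_obs(); print(o["tool_pos"],o["ee_rot"],o["width"])
# knob direction: dark pixels at z=.08
r=rect(.08,.44,.516,-.235,-.155); g=cv2.cvtColor(r,cv2.COLOR_RGB2GRAY)
for th in(25,40,55):
    k=(g<th).astype(np.uint8); n,l,s,c=cv2.connectedComponentsWithStats(k)
    i=1+np.argmax(s[1:,4]); pt=np.argwhere(l==i)[:,::-1].astype(np.float32); print(th,s[i],np.round(cv2.minAreaRect(pt)[1],1),cv2.minAreaRect(pt)[2],cv2.fitLine(pt,2,0,.01,.01).ravel()[:2])
for c in("wrist","side"):
    robot.snapshot(c)
    for t in("retaining_bar","casting_1","brush"): print(c,t,[(np.round(d["extent"]).tolist(),round(d["conf"],2)) for d in robot.find_in(t,c)])
t=np.array([.585,-.1785]);yaw=.142;M=np.array([[np.cos(yaw),-np.sin(yaw)],[np.sin(yaw),np.cos(yaw)]])
for x in(.046,.062):print(x,proj([[*(M@[x,b]+t),.063] for b in(-.1,0,.1)],"side").round(1).tolist())
a=robot.snapshot("side"); L=cv2.cvtColor(a,cv2.COLOR_RGB2GRAY)
P=np.array([[*(M@[x,-.05]+t),.063] for x in np.arange(.03,.1,.004)]);q=proj(P,"side")
print([int(L[int(round(v)),int(round(u))]) for u,v in q])
L0=cv2.cvtColor(np.load("pics/side0.npy"),cv2.COLOR_RGB2GRAY); print([int(L0[int(round(v)),int(round(u))]) for u,v in q])
E
```

```text
[ 0.47960156 -0.1948078   0.17592528] [3.13917846 0.0049133  2.16775863] 0.039959105113114915Traceback (most recent call last):
  File "<stdin>", line 7, in <module>
    return _wrapfunc(a, 'argmax', axis=axis, out=out, **kwds)
    return bound(*args, **kwds)
ValueError: attempt to get argmax of an empty sequence
```

```bash
python3 - <<'E'
from rect import *
t=np.array([.585,-.1785]);yaw=.142;M=np.array([[np.cos(yaw),-np.sin(yaw)],[np.sin(yaw),np.cos(yaw)]])
a=robot.snapshot("side")
for th in ("retaining_bar","casting_1","brush","clamp_knob","tape_measure","white_carton"): print(th,[(np.round(d["extent"]).tolist(),round(d["conf"],2)) for d in robot.find_in(th,"side")])
for im in(a,np.load("pics/side0.npy")):
    L=cv2.cvtColor(im,cv2.COLOR_RGB2GRAY)
    for b in(-.084,):
        q=proj([[*(M@[x,b]+t),.063] for x in np.arange(.03,.1,.004)],"side"); print([int(L[int(round(v)),int(round(u))]) for u,v in q])
for z,n in((.08,"k"),):
    r=rect(z,.44,.516,-.235,-.155); g=cv2.cvtColor(r,cv2.COLOR_RGB2GRAY); print(g.min(),g.max())
    k=(g<g.min()+22).astype(np.uint8); n,l,s,c=cv2.connectedComponentsWithStats(k); i=1+np.argmax(s[1:,4])
    pt=np.argwhere(l==i)[:,::-1].astype(np.float32); print(s[i],cv2.minAreaRect(pt),cv2.fitLine(pt,2,0,.01,.01).ravel()[:2])
E
```

```text
retaining_bar [([404.0, 315.0, 49.0, 96.0], 0.86), ([326.0, 325.0, 20.0, 28.0], 0.65)]
casting_1 [([300.0, 194.0, 13.0, 38.0], 0.89), ([285.0, 256.0, 27.0, 49.0], 0.87), ([263.0, 288.0, 31.0, 50.0], 0.73), ([365.0, 296.0, 55.0, 32.0], 0.71), ([375.0, 327.0, 57.0, 32.0], 0.7), ([275.0, 231.0, 23.0, 45.0], 0.59)]
brush [([370.0, 444.0, 90.0, 30.0], 0.77), ([375.0, 326.0, 53.0, 29.0], 0.23)]
clamp_knob [([324.0, 323.0, 19.0, 27.0], 0.84)]
tape_measure [([254.0, 378.0, 35.0, 44.0], 0.64)]
white_carton [([268.0, 202.0, 17.0, 30.0], 0.63)]
[248, 249, 148, 140, 241, 247, 245, 246, 244, 245, 127, 199, 215, 218, 215, 218, 214, 211]
[245, 245, 140, 133, 235, 243, 241, 243, 240, 240, 120, 190, 208, 211, 206, 210, 207, 205]
34 229
[  38   36   98  114 7141] ((84.33921813964844, 93.56416320800781), (117.56820678710938, 90.07403564453125), 82.27816772460938) [0.5625802 0.8267427]
```

```bash
python3 -c "
from bench import robot
print(robot.close_job())"
```

```text
the job is handed in; nothing more can be done
None
```

I handed the job in at about 37 s: both castings present lie boss up in bays 1 and 2, the bar is locked over their ends, the brush lies flat on the bench clear of the fixture, and the tape measure and white carton were left in place.

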